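Close the storage case: inner flap, then lid

TASK

Close up the open black storage case: first push the orange inner flap down until it lies flat inside the case, then swing the yellow lid over it and push it fully shut. Only push, with the fingertips or the outside of the fingers and without ramming: do not pinch, lift or carry anything, keep the case where it stands, and leave the things around and inside it alone.

Things in the scene. Friction and masses are not known exactly. Their poses are not given: they have to be found in the camera images.
- case: Open black plastic case, 250 mm (its x) by 190 mm (its y) by 100 mm high, walls and floor 6 mm, 2.5 to 3.8 kg, standing loose on the table. Origin: centre of its underside; z up. Its +y side carries the lid's hinge, its -y side the flap's. Hard pushing can slide or tip it.
- lid (a joint): Hinge of the yellow lid, rad: 0 = fully shut on the rim, lying level; 1.57 = standing upright; stop at 1.85, leaning outward (towards the case's +y). Stiff hinge: the lid stays wherever it is left and must be pushed all the way to 0; 1 to 3 N at its free edge moves it down, 5 N lifts it. The lid is a plate 256 mm (case x) by 190 mm by 8 mm thick, 0.35 kg; it starts open at 1.35 to 1.75.
- lid_hinge (a point): Middle of the lid's hinge line, which runs along the case's x axis; in the case frame at (0, 95, 100) mm. It lies on the lid's underside (inner face). The lid's outer face lies 8 mm from the hinge line's plane, on the side away from the flap.
- lid_edge (a point): Middle of the lid's free edge, 190 mm from the hinge line, halfway through the thickness.
- flap (a joint): Hinge of the orange inner flap, rad: 0 = folded down flat inside the case (a stop holds it there), 1.57 = standing upright; it starts at 1.3 to 1.57, stop at 1.6. It folds over from the case's -y side towards +y. Stiff hinge: it stays where it is left; 1 to 2 N moves it. While it stands, it is in the lid's way. The flap is a plate 220 mm (case x) by 110 mm by 5 mm, 0.10 kg.
- flap_hinge (a point): Middle of the flap's hinge line, along the case's x axis, just inside the -y wall; in the case frame at (0, -75, 76) mm. It lies on the flap's underside as folded; the face to push (upper when folded, towards -y when upright) is 5 mm from it.
- flap_edge (a point): Middle of the flap's free edge, 110 mm from the hinge line, halfway through the thickness.
- tape: Blue roll, 72 mm across, 30 mm high, lying on the case's floor under where the flap folds. Origin: centre of underside. To be left alone.
- jar: Small jar with red cap, 44 mm across, 48 mm high, standing inside the case. Origin: centre of underside. To be left alone.
- screwdriver: Red-handled screwdriver lying on the table beyond the case's +x end, about 190 mm from the case's centre. To be left alone.
- spray: Bare metal can with a blue label, 56 mm across, 170 mm high, standing to the left or right of the case. Origin: centre of underside. To be left alone.
- mug: Blue mug, 80 mm across, 90 mm high, standing to the left or right. Origin: centre of underside. To be left alone.
- carton: Cardboard box 90 by 70 by 60 mm high, standing to the left or right. Origin: centre of underside. To be left alone.
- torch: Black hand lamp with yellow head, 52 mm across, 135 mm high, standing on its foot to the left or right. Origin: centre of underside. To be left alone.

How it is judged (in metres and radians):
On the way, in this order (a step that is already met when the one before it is completed fails the run):
1. the orange flap is folded down flat (within 0.12 rad) while the lid still stands open (above 1.0 rad) (value of joint flap below 0.12 rad and value of joint lid above 1 rad), for 0.2 s.
2. the lid is shut (within 0.05 rad) over the folded flap (value of joint lid below 0.05 rad and value of joint flap below 0.12 rad), for 0.2 s.
At the end, for the whole second after the job is handed in: The flap lies folded (within 0.12 rad of flat), the lid is shut over it (within 0.05 rad), the case stands still within 50 mm of where it was, the roll and jar inside it are within 50 mm of theirs, and the things round it within 30 mm of theirs (all of step 2 and distance of each of case, tape, jar from where it was at the start of the episode below 0.05 m and linear speed of case below 0.02 m/s and distance of each of screwdriver, spray, mug, carton, torch from where it was at the start of the episode below 0.03 m); the robot touches nothing.
It fails at once if the lid is brought down on the standing flap (value of joint lid below 0.4 rad and value of joint flap above 0.3 rad).
It fails at once if the case is lifted, tipped or carried (height (world z) of case above 0.02 m or angle between case's own z axis and vertical above 0.15 rad or distance of case from where it was at the start of the episode above 0.05 m).
It fails at once if the case, lid or flap is gripped hard or rammed (over 60 N) (contact force between the fingers and case above 60 N).
It fails at once if something round the case is moved by 30 mm or more, or something inside it by 50 mm (distance of any of tape, jar from where it was at the start of the episode above 0.05 m or distance of any of screwdriver, spray, mug, carton, torch from where it was at the start of the episode above 0.03 m).
It also fails if it takes over 54 s, if anything falls off the work surface, if the arm or the gripper's body presses on something with over 40 N, if the wrist force passes 120 N, or if a joint passes its speed limit or range.

ROBOT

A 6-joint arm with a two-finger parallel gripper is mounted at the origin on the work surface. World frame = base frame: x ahead of the robot, y to its left, z up, the work surface at z = 0. Lengths are in m, angles in degrees, forces in N, time in s.
With the tool pointing down it reaches from about 0.35 to 0.8 m from the base axis. Payload 7.3 kg.
Tool frame: the origin (TCP) lies on the centre line of the jaws, within the pads' length; the fingertips stand 11 mm ahead of it and the grasp point (between the pads) lies 8 mm behind it; z points along the fingers, y is the direction in which the jaws open and shut (so a half turn about z gives the same grasp; the last joint's range is limited). The gripper opens to 85 mm and grips with 20 to 120 N. Pads are 22 mm wide; open, the fingers measure 114 mm over their backs; the gripper's body (76 mm by 85 mm) begins 54 mm behind the grasp point. The pads swing forward as they close: fully open they stand 13 mm farther back than shut.
Start: joints at [63.426, 19.595, 87.324, -0, 73.075, -8.365], TCP at [0.164, 0.499, 0.242] pointing down, gripper open.
Joint ranges: [-145.02, 145.02], [-44.19, 115.74], [2.07, 154.8], [-57.11, 237.11], [16.16, 152.29], [-177.93, 177.93]. Speed limits (degrees/s): [147.25, 147.25, 180, 180, 180, 180].

INTERFACE

Orientations are given as a 3x3 rotation matrix whose columns are the frame's x, y, z axes.
In Python, from bench import manip gives the robot as it stands.
- The arm moves only by the tool play_rows, never from a script. Its argument "moves" is a list of rows, each an object with "grip": the opening, from -1 (shut) to 1 (fully open); "xyz": the shift along the tool's x, y, z in mm, a list of three; "rotation": the turn, a rotation vector about the tool's x, y, z in degrees, a list of three. In form: [{"grip": grip, "xyz": [dx, dy, dz], "rotation": [wx, wy, wz]}, ...]. A call has 1 to 8 rows; each row is the pose to reach, as a shift and turn from the pose measured when the call began, along the tool's axes at that moment; what a row does not reach only later rows make up. A row lasts 1/8 s, in which the tool goes at most 62.5 mm and 10.7 degrees, less where a joint would pass 70% of its speed; a pose out of reach is approached as far as the arm can. A call with a gripper value outside its range is refused whole. The fingers move at their own pace and stop on an object; "force" is the grip in N (left out, the last holds). Time passes only in rows, so rows that repeat a pose let the fingers close. It gives the time, the measured TCP pose, the force and the opening at its end, in the units of the state.
- manip.get_obs(): the state, without advancing time (a new reading comes with each control period).
- manip.grab_frame(name): name is "scene" or "top"; returns a dict with "frame" (420x560x3 uint8, blue, green, red), "mtx" (3x3 intrinsics, pixels), "k1" (the pictures are not rectified: a ray, as slopes to the right and down, at radius r is drawn at 1 + k1 r^2 times it, then the intrinsics apply), "view" (4x4, takes a point from world to camera coordinates). Camera axes: x right, y down, z forward; pixel columns grow to the right and rows downward; lengths in m; the calibration is good to about 2 mm. A picture is of the moment at which its call begins. There is no depth.
- manip.sign_off(): hands the job in, once; it reports no verdict.
The state is a dict: "clock": time; "joint_pos": joint angles; "joint_vel": joint speeds; "joint_torque": joint torques, N m; "position": TCP position; "tcp_rot": TCP orientation; "contact_force": force on the tool from outside, world axes, zero at the start; "ft_torque": the same for the moment, N m; "width": opening from 0.0 (shut) to 1.0 (fully open).
Only numpy, scipy, OpenCV 4.12 (cv2) and the standard library are available. Lean on these libraries where they do the work, as an engineer would, in place of code of your own. Each camera call takes 0.05 s, during which the arm holds its last target.

## Working session

There is one attempt and no reset: what is moved stays moved. The work goes in short steps, Python scripts to look and compute and a tool call to move; the robot and the scene stay as the last step left them, time stands still between calls to the robot, and variables do not carry over. Pictures are saved under pics/ and viewed, and the job is handed in when it is done.

Besides the shell and the picture viewer there is one more tool, called as name(argument=value, ...) on one line, values as JSON. play_rows: Moves the arm, as the interface text tells. Its arguments: {"type":"object","properties":{"moves":{"type":"array","items":{"type":"object","properties":{"grip":{"type":"number"},"xyz":{"type":"array","items":{"type":"number"}},"rotation":{"type":"array","items":{"type":"number"}}}}},"force":{"type":"number"}},"required":["moves"]}

```bash
ls; mkdir -p pics; cat > h.py <<'E'
import numpy as np, cv2, json
from bench import manip
def grab(n,fn):
    d=manip.grab_frame(n); cv2.imwrite(f'pics/{fn}.png',d['frame'])
    np.savez(f'{fn}.npz',**{k:np.array(d[k]) for k in('frame','mtx','k1','view')}); return d
def load(fn): return dict(np.load(f'{fn}.npz'))
def proj(d,P):
    P=np.atleast_2d(P); V=np.array(d['view']); c=P@V[:3,:3].T+V[:3,3]
    s=c[:,:2]/c[:,2:]; s=s*(1+float(d['k1'])*(s**2).sum(1,keepdims=True))
    K=np.array(d['mtx']); return s@K[:2,:2].T+K[:2,2]
def ray(d,uv):
    K=np.array(d['mtx']); k=float(d['k1'])
    q=np.linalg.solve(K,np.append(uv,1.))[:2]; s=q.copy()
    for _ in range(50): s=q/(1+k*(s@s))
    V=np.array(d['view']); R=V[:3,:3]
    return -R.T@V[:3,3], R.T@np.append(s,1)
def onz(d,uv,z):
    o,r=ray(d,uv); return o+r*(z-o[2])/r[2]
E
python3 - <<'E'
from h import *
for n in('scene','top'):
    d=grab(n,n+'0'); print(n,np.round(d['mtx'],1).tolist(),d['k1'],np.round(d['view'],3).tolist())
    cv2.imwrite(f'pics/{n}0b.png',cv2.resize(d['frame'],(800,600),interpolation=cv2.INTER_CUBIC))
o=manip.get_obs(); print(o)
E
```

```text
pics
scene [[496.8, 0.0, 278.6], [0.0, 496.8, 214.7], [0.0, 0.0, 1.0]] -0.029053641866660457 [[0.333, 0.943, -0.01, -0.18], [0.792, -0.285, -0.54, -0.399], [-0.512, 0.172, -0.842, 1.667], [0.0, 0.0, 0.0, 1.0]]
top [[423.0, 0.0, 283.5], [0.0, 423.0, 211.5], [0.0, 0.0, 1.0]] -0.02182938120229827 [[0.001, -1.0, -0.0, -0.016], [-0.993, -0.001, -0.117, 0.579], [0.117, 0.0, -0.993, 1.062], [0.0, 0.0, 0.0, 1.0]]
{'clock': 0.1, 'joint_pos': array([ 6.34252021e+01,  1.96320015e+01,  8.73706438e+01,  1.35016069e-03,
        7.30754788e+01, -8.36641321e+00]), 'joint_vel': array([ 0.01402011, -0.1892962 , -0.09300937,  0.02167856, -0.08775595,
        0.01989043]), 'joint_torque': array([ 1.79071165e-03, -4.34445083e+01, -2.46493167e+01, -1.99272026e-04,
        4.55477682e-03,  2.39717332e-05]), 'position': array([0.16387973, 0.49841286, 0.24170625]), 'tcp_rot': array([[-9.49924116e-01,  3.12480042e-01, -6.30155383e-04],
       [ 3.12480599e-01,  9.49923372e-01, -1.20938188e-03],
       [ 2.20691626e-04, -1.34573235e-03, -9.99999070e-01]]), 'contact_force': array([ 0.29544717, -0.49933968,  0.19484334]), 'ft_torque': array([ 0.03506577, -0.05983653,  0.00815004]), 'width': 0.9980717706217224}
```

View pics/scene0b.png

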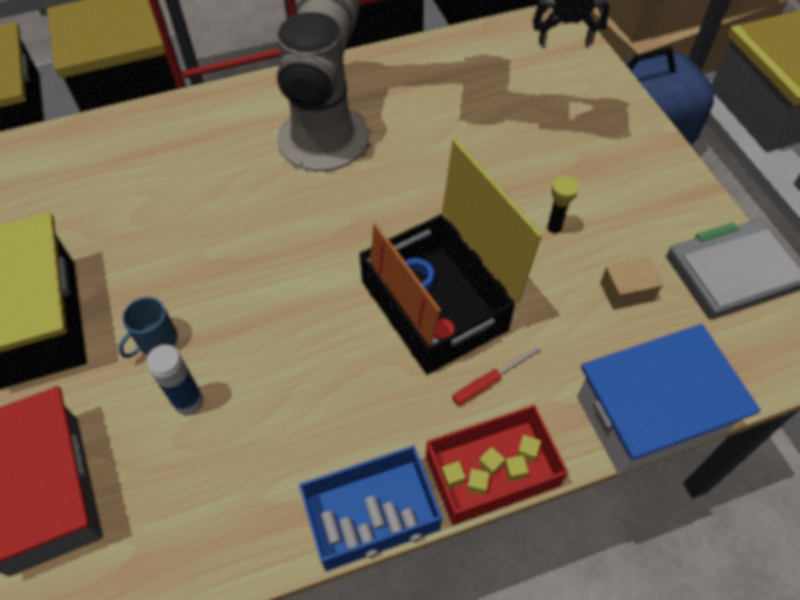

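View pics/top0b.png

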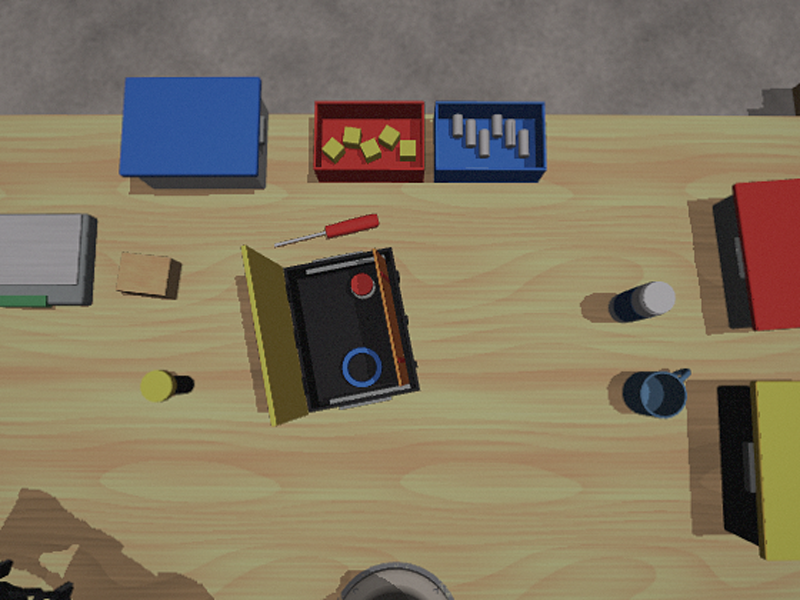

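The top view shows the lid on the left (world +y), with its free edge from (242,246) to (272,424). The flap stands near x≈390 px, and the rim's -y corners are at (393,248) and (420,390). I'll fit the case pose and joint angles to corners from both views.

```bash
cat > fit.py <<'E'
from h import *
from scipy.optimize import least_squares
def model(p):
    x,y,yaw,l,f=p; c,s=np.cos(yaw),np.sin(yaw); R=np.array([[c,-s,0],[s,c,0],[0,0,1]]); T=np.array([x,y,0])
    u=np.array([0,-np.cos(l),np.sin(l)]); n=np.array([0,np.sin(l),np.cos(l)])
    v=np.array([0,np.cos(f),np.sin(f)]); m=np.array([0,-np.sin(f),np.cos(f)])
    P={}
    for sx,k in((-1,'-'),(1,'+')):
        ex=np.array([sx,0,0])
        P['LEi'+k]=ex*.128+[0,.095,.1]+u*.19; P['LEo'+k]=P['LEi'+k]+n*.008
        P['LHi'+k]=ex*.128+[0,.095,.1]
        P['FEi'+k]=ex*.110+[0,-.075,.076]+v*.11; P['FEo'+k]=P['FEi'+k]+m*.005
        P['Rm'+k]=ex*.125+[0,-.095,.1]; P['Rp'+k]=ex*.125+[0,.095,.1]; P['Bm'+k]=ex*.125+[0,-.095,0]; P['Bp'+k]=ex*.125+[0,.095,0]
    return {k:R@q+T for k,q in P.items()}
def fit(obs,views,p0):
    def r(p):
        M=model(p); return np.concatenate([proj(views[v],M[k])[0]-np.array(uv)*.7 for v,k,uv in obs])
    s=least_squares(r,p0,loss='soft_l1'); return s.x,r(s.x).reshape(-1,2)
def draw(p,d,fn):
    im=cv2.resize(d['frame'],(800,600),interpolation=cv2.INTER_CUBIC); M=model(p)
    q={k:tuple(int(round(t)) for t in proj(d,M[k])[0]/.7) for k in M}
    for a,b in['LEi-,LEi+','LEo-,LEo+','LHi-,LHi+','LHi-,LEi-','LHi+,LEi+','FEi-,FEi+','FEo-,FEo+','Rm-,Rm+','Rm-,Rp-','Rm+,Rp+','Bm-,Bm+','Bm+,Bp+','Rm+,Bm+']and[t.split(',')for t in['LEi-,LEi+','LEo-,LEo+','LHi-,LHi+','LHi-,LEi-','LHi+,LEi+','FEi-,FEi+','FEo-,FEo+','Rm-,Rm+','Rm-,Rp-','Rm+,Rp+','Bm-,Bm+','Bm+,Bp+','Rm+,Bm+']]:
        cv2.line(im,q[a],q[b],(255,0,255),1)
    cv2.imwrite(f'pics/{fn}.png',im[100:450,200:600].repeat(2,0).repeat(2,1)[:600] if 0 else cv2.resize(im[130:440,220:580],(697,600)))
E
python3 - <<'E'
from fit import *
V={'t':load('top0'),'s':load('scene0')}
obs=[('t','Rm-',(420,390)),('t','Rm+',(393,248)),('t','LEi-',(276,424)),('t','LEi+',(246,246)),
('s','LEi-',(455,142)),('s','LEi+',(540,237)),('s','LHi-',(443,215)),('s','FEi-',(375,226)),('s','FEi+',(439,306)),('t','FEi+',(378,250)),('t','FEi-',(403,385)),
('s','Rm-',(361,263)),('s','Rm+',(430,347)),('s','Bm+',(431,370)),('s','Bp+',(512,325))]
p,r=fit(obs,V,[.5,.05,.19,1.6,1.45]); print(p)
for o,e in zip(obs,r): print(o[:2],np.round(e,1))
draw(p,V['t'],'ft');draw(p,V['s'],'fs'); np.save('p.npy',p)
for k,q in model(p).items(): print(k,np.round(q,3))
for nm,uv,z in[('torchfoot',(185,384),.0),('torchhead',(158,386),.13),('spray',(658,297),.17),('driver',(340,230),.01),('carton',(148,272),.06)]: print(nm,onz(V['t'],np.array(uv)*.7,z))
E
```

```text
[0.52685982 0.08382403 0.19853966 1.61190495 1.56271898]
('t', 'Rm-') [-2.9 -0. ]
('t', 'Rm+') [-4.2 -1.2]
('t', 'LEi-') [-0.   0.5]
('t', 'LEi+') [-0.9 -1.9]
('s', 'LEi-') [-2.7 -2.9]
('s', 'LEi+') [-1.  -1.3]
('s', 'LHi-') [-0.1 -3.7]
('s', 'FEi-') [-2.2 -2.6]
('s', 'FEi+') [-1.4  2.8]
('t', 'FEi+') [-2.6 -2.3]
('t', 'FEi-') [-1.  -0.3]
('s', 'Rm-') [-0.5 -8.9]
('s', 'Rm+') [-0.1  0.4]
('s', 'Bm+') [-1.9  2.7]
('s', 'Bp+') [-0.6  2.6]
LEi- [0.381 0.159 0.29 ]
LEo- [0.38  0.167 0.29 ]
LHi- [0.383 0.152 0.1  ]
FEi- [ 0.434 -0.011  0.186]
FEo- [ 0.435 -0.015  0.186]
Rm- [ 0.423 -0.034  0.1  ]
Rp- [0.386 0.152 0.1  ]
Bm- [ 0.423 -0.034  0.   ]
Bp- [0.386 0.152 0.   ]
LEi+ [0.632 0.21  0.29 ]
LEo+ [0.63  0.218 0.29 ]
LHi+ [0.634 0.202 0.1  ]
FEi+ [0.649 0.033 0.186]
FEo+ [0.65  0.028 0.186]
Rm+ [0.668 0.015 0.1  ]
Rp+ [0.631 0.202 0.1  ]
Bm+ [0.668 0.015 0.   ]
Bp+ [0.631 0.202 0.   ]
torchfoot [0.43033944 0.3906395  0.        ]
torchhead [0.42926505 0.38784762 0.13      ]
spray [ 0.57177886 -0.41937422  0.17      ]
driver [0.71852514 0.10682263 0.01      ]
carton [0.62978825 0.4441529  0.06      ]
```

View pics/ft.png

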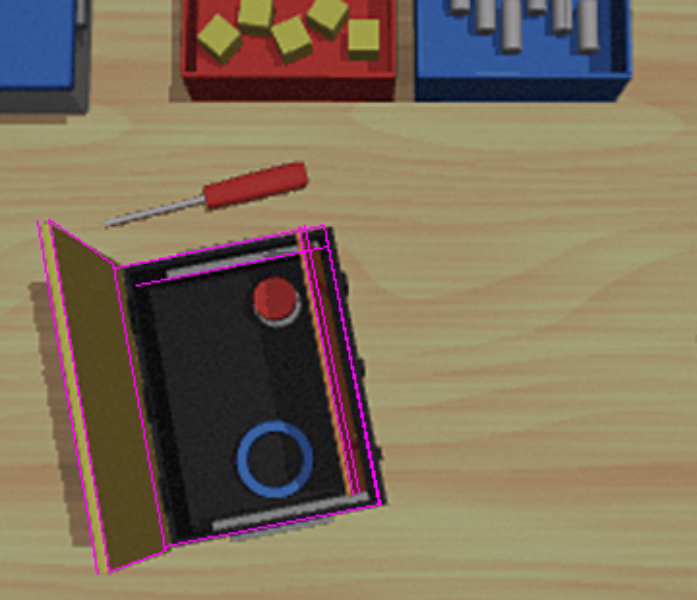

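View pics/fs.png

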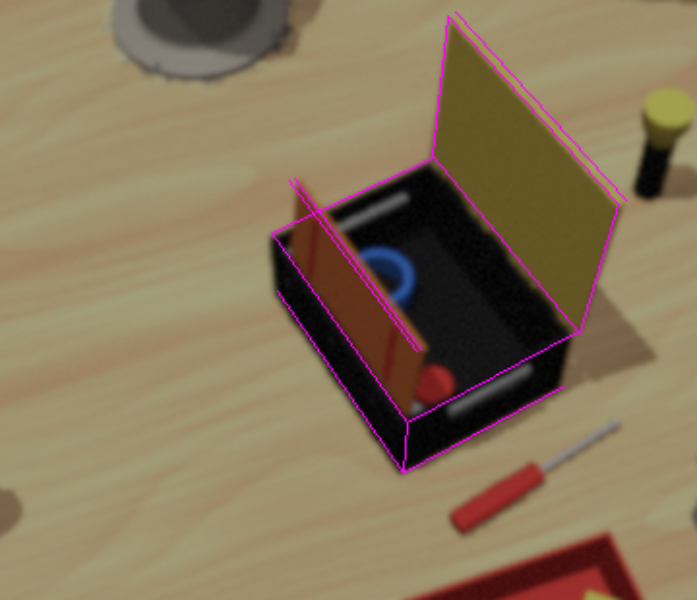

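```bash
cat > plan.py <<'E'
from fit import *
from scipy.spatial.transform import Rotation as Ro
def caseR(p): return Ro.from_euler('z',p[2]).as_matrix()
def w(p,c): return caseR(p)@np.array(c)+[p[0],p[1],0]
def goal_R(p):
    c=caseR(p); return np.column_stack([-c[:,0],c[:,1],[0,0,-1]])
def rel(P,R,o=None):
    o=o or manip.get_obs(); R0=o['tcp_rot']
    return np.round(R0.T@(np.array(P)-o['position'])*1000,1), np.round(Ro.from_matrix(R0.T@R).as_rotvec(degrees=True),1)
E
python3 - <<'E'
from plan import *
V={'t':load('top0'),'s':load('scene0')}
obs=[('t','Rm-',(420,390)),('t','Rm+',(396,248)),('t','LEi-',(276,424)),('t','LEi+',(248,247)),
('s','LEi-',(453,140)),('s','LEi+',(540,236)),('s','LHi-',(443,212)),('t','FEo+',(384,250)),('t','FEo-',(407,385)),
('s','Rm+',(430,347)),('s','Bm+',(431,371)),('s','Bp+',(512,327))]
p,r=fit(obs,V,np.load('p.npy')); print(p,np.round(np.abs(r).max(1),1)); np.save('p.npy',p)
R=goal_R(p)
# via high and approach
print('up',rel([.164,.499,.40],R)); print('via',rel(w(p,[0,-.135,.40]),R)); print('app',rel(w(p,[0,-.135,.185]),R))
E
```

```text
[0.52571358 0.08370984 0.18892071 1.60613655 1.61724892] [3.3 5.7 0.6 2.8 1.5 1.8 1.9 2.5 0.7 0.9 2.6 1.3]
up (array([ 1.000e-01,  4.000e-01, -1.583e+02]), array([ -0.1,  -0. , -29. ]))
via (array([-538.8, -399.1, -157.9]), array([ -0.1,  -0. , -29. ]))
app (array([-538.8, -398.8,   57.1]), array([ -0.1,  -0. , -29. ]))
```

play_rows(moves=[{"grip": -1, "xyz": [0, 0, -40], "rotation": [0, 0, -5]}, {"grip": -1, "xyz": [0, 0, -80], "rotation": [0, 0, -10]}, {"grip": -1, "xyz": [0, 0, -120], "rotation": [0, 0, -15]}, {"grip": -1, "xyz": [0, 0, -158], "rotation": [0, 0, -20]}, {"grip": -1, "xyz": [-45, -33, -158], "rotation": [0, 0, -25]}, {"grip": -1, "xyz": [-90, -67, -158], "rotation": [0, 0, -29]}, {"grip": -1, "xyz": [-135, -100, -158], "rotation": [0, 0, -29]}, {"grip": -1, "xyz": [-180, -133, -158], "rotation": [0, 0, -29]}])

```text
clock: 1.1
position: [0.294, 0.3144, 0.3996]
tcp_rot: [[-0.982, -0.188, -0.001], [-0.188, 0.982, -0.002], [0.001, -0.001, -1.0]]
contact_force: [0.5, 0.1, -0.0]
width: -0.001
```

```bash
python3 - <<'E'
from plan import *
p=np.load('p.npy');R=goal_R(p);o=manip.get_obs();print(o['position'],o['width'],o['joint_pos'].round(1),o['contact_force'].round(1))
print('via',rel(w(p,[0,-.135,.40]),R)); print('app',rel(w(p,[0,-.135,.185]),R))
E
```

```text
[0.29397092 0.31443989 0.3995767 ] -0.0010440788234831345 [ 36.7   4.8  82.   -0.   93.3 -64.1] [ 0.5  0.1 -0. ]
via (array([-1.843e+02, -4.051e+02, -1.000e-01]), array([-0.1, -0.1, -0. ]))
app (array([-184.6, -404.8,  214.9]), array([-0.1, -0.1, -0. ]))
```

play_rows(moves=[{"grip": -1, "xyz": [-23, -50, 0], "rotation": [0, 0, 0]}, {"grip": -1, "xyz": [-46, -101, 0], "rotation": [0, 0, 0]}, {"grip": -1, "xyz": [-69, -152, 0], "rotation": [0, 0, 0]}, {"grip": -1, "xyz": [-92, -202, 0], "rotation": [0, 0, 0]}, {"grip": -1, "xyz": [-115, -253, 0], "rotation": [0, 0, 0]}, {"grip": -1, "xyz": [-138, -304, 0], "rotation": [0, 0, 0]}, {"grip": -1, "xyz": [-161, -354, 0], "rotation": [0, 0, 0]}, {"grip": -1, "xyz": [-184, -405, 0], "rotation": [0, 0, 0]}])

```text
clock: 2.1
position: [0.5514, -0.0504, 0.3995]
tcp_rot: [[-0.982, -0.188, -0.001], [-0.188, 0.982, -0.001], [0.002, -0.001, -1.0]]
contact_force: [0.6, 1.0, 0.9]
width: -0.0
```

play_rows(moves=[{"grip": -1, "xyz": [0, 0, 40], "rotation": [0, 0, 0]}, {"grip": -1, "xyz": [0, 0, 80], "rotation": [0, 0, 0]}, {"grip": -1, "xyz": [0, 0, 120], "rotation": [0, 0, 0]}, {"grip": -1, "xyz": [0, 0, 160], "rotation": [0, 0, 0]}, {"grip": -1, "xyz": [0, 0, 190], "rotation": [0, 0, 0]}, {"grip": -1, "xyz": [0, 0, 205], "rotation": [0, 0, 0]}])

```text
clock: 2.85
position: [0.5503, -0.0505, 0.1926]
tcp_rot: [[-0.982, -0.188, -0.005], [-0.188, 0.982, -0.0], [0.005, 0.0, -1.0]]
contact_force: [-0.4, -0.4, 1.0]
width: -0.0
```

```bash
python3 - <<'E'
from plan import *
p=np.load('p.npy');R=goal_R(p);o=manip.get_obs();print(o['position'],o['joint_pos'].round(1))
for n in('scene','top'):
    d=grab(n,n+'1'); c=d['frame'][80:320,150:430] ; cv2.imwrite(f'pics/{n}1c.png',cv2.resize(c,(700,600),interpolation=cv2.INTER_CUBIC))
    t=o['position']+o['tcp_rot']@[0,0,.011]; print(n,(proj(d,t)-[150,80])*2.5)
print(rel(w(p,[0,-.135,.185]),R))
E
```

```text
[ 0.55026007 -0.05049806  0.19259793] [-1.310e+01  2.510e+01  8.710e+01 -1.000e-01  6.810e+01 -1.139e+02]
scene [[274.45965437 289.12416781]]
top [[372.6052631  341.50673696]]
(array([-1. ,  1.5,  8.2]), array([ 0. , -0.3, -0. ]))
```

View pics/scene1c.png

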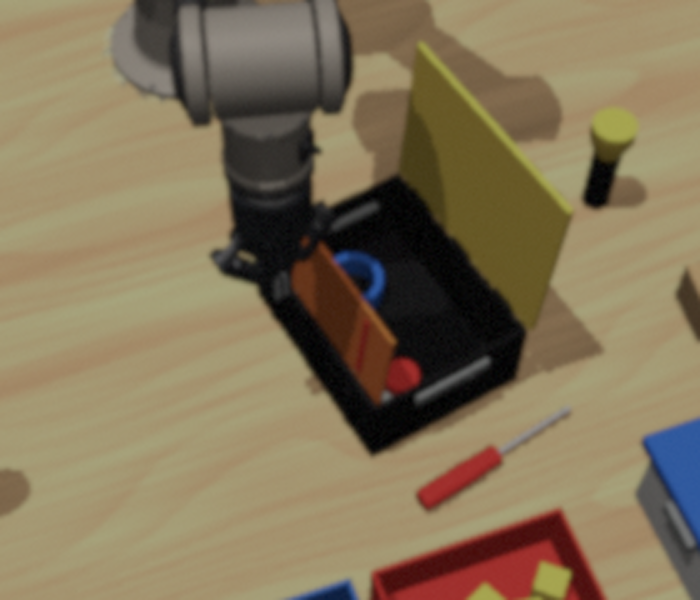

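View pics/top1c.png

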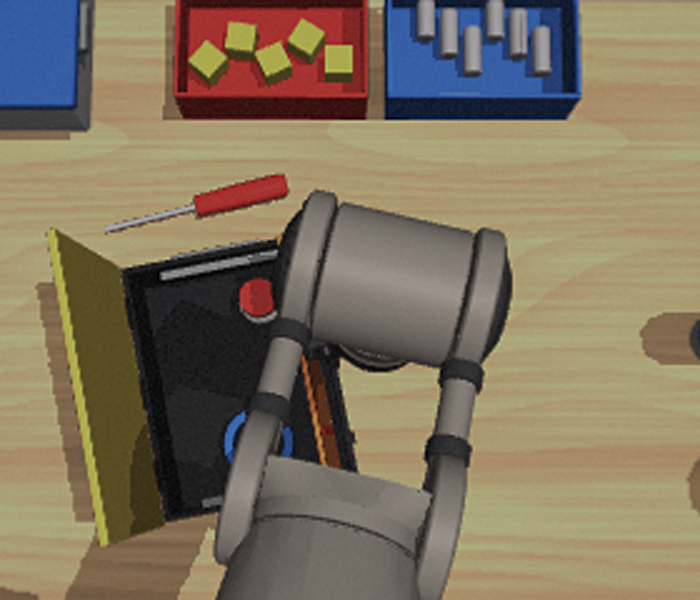

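```bash
cat > pf.py <<'E'
from plan import *
import sys
p=np.load('p.npy');R=goal_R(p);o=manip.get_obs();print(o['position'],o['contact_force'].round(1))
s,wd=.088,.0145
for f in [1.75,1.62,1.5,1.35,1.2,1.05,.9,.75,.6,.45,.3,.15,.05,0,-.03]:
    y=-.075+s*np.cos(f)-.005*np.sin(f)-wd; z=.076+s*np.sin(f)+.005*np.cos(f)+.011
    print(f,*rel(w(p,[0,y,z]),R,o))
E
python3 pf.py
```

```text
[ 0.55044368 -0.05054515  0.19315838] [ 0.3 -0.2 -0.9]
1.75 [-1.  26.4 20.5] [ 0.  -0.3 -0. ]
1.62 [-1.  37.7 18.5] [ 0.  -0.3 -0. ]
1.5 [-1.  48.2 18. ] [ 0.  -0.3 -0. ]
1.35 [-1.  61.4 19.2] [ 0.  -0.3 -0. ]
1.2 [-1.  74.2 22.3] [ 0.  -0.3 -0. ]
1.05 [-1.  86.5 27.4] [ 0.  -0.3 -0. ]
0.9 [-1.  97.8 34.1] [ 0.  -0.3 -0. ]
0.75 [ -1.1 108.   42.5] [ 0.  -0.3 -0. ]
0.6 [ -1.1 116.8  52.4] [ 0.  -0.3 -0. ]
0.45 [ -1.2 124.1  63.4] [ 0.  -0.3 -0. ]
0.3 [ -1.2 129.6  75.4] [ 0.  -0.3 -0. ]
0.15 [ -1.3 133.2  88.1] [ 0.  -0.3 -0. ]
0.05 [ -1.3 134.6  96.8] [ 0.  -0.3 -0. ]
0 [ -1.3 135.  101.2] [ 0.  -0.3 -0. ]
-0.03 [ -1.3 135.1 103.8] [ 0.  -0.3 -0. ]
```

play_rows(moves=[{"grip": -1, "xyz": [0, 10, 19], "rotation": [0, 0, 0]}, {"grip": -1, "xyz": [0, 22, 19], "rotation": [0, 0, 0]}, {"grip": -1, "xyz": [0, 30, 19], "rotation": [0, 0, 0]}, {"grip": -1, "xyz": [0, 37, 18], "rotation": [0, 0, 0]}, {"grip": -1, "xyz": [0, 43, 18], "rotation": [0, 0, 0]}, {"grip": -1, "xyz": [0, 49, 18], "rotation": [0, 0, 0]}, {"grip": -1, "xyz": [0, 55, 18], "rotation": [0, 0, 0]}, {"grip": -1, "xyz": [0, 61, 19], "rotation": [0, 0, 0]}])

```text
clock: 3.95
position: [0.5389, 0.0096, 0.1741]
tcp_rot: [[-0.982, -0.187, -0.004], [-0.187, 0.982, -0.001], [0.005, 0.0, -1.0]]
contact_force: [0.5, -1.3, 0.6]
width: -0.001
```

```bash
python3 - <<'E'
from plan import *
for n in('scene','top'):
    d=grab(n,n+'2'); c=d['frame'][80:320,150:430] ; cv2.imwrite(f'pics/{n}2c.png',cv2.resize(c,(700,600),interpolation=cv2.INTER_CUBIC))
E
python3 pf.py
```

```text
[0.53872107 0.01000665 0.17400534] [-0.9  0.5 -1.4]
1.75 [ -1.1 -35.3   1.3] [ 0.  -0.3  0. ]
1.62 [ -1.1 -24.   -0.7] [ 0.  -0.3  0. ]
1.5 [ -1.1 -13.4  -1.1] [ 0.  -0.3  0. ]
1.35 [-1.1 -0.3  0. ] [ 0.  -0.3  0. ]
1.2 [-1.1 12.6  3.2] [ 0.  -0.3  0. ]
1.05 [-1.1 24.8  8.2] [ 0.  -0.3  0. ]
0.9 [-1.1 36.1 15. ] [ 0.  -0.3  0. ]
0.75 [-1.2 46.3 23.4] [ 0.  -0.3  0. ]
0.6 [-1.2 55.1 33.2] [ 0.  -0.3  0. ]
0.45 [-1.3 62.4 44.3] [ 0.  -0.3  0. ]
0.3 [-1.3 67.9 56.3] [ 0.  -0.3  0. ]
0.15 [-1.4 71.5 69. ] [ 0.  -0.3  0. ]
0.05 [-1.5 72.9 77.7] [ 0.  -0.3  0. ]
0 [-1.5 73.3 82.1] [ 0.  -0.3  0. ]
-0.03 [-1.5 73.4 84.7] [ 0.  -0.3  0. ]
```

View pics/scene2c.png

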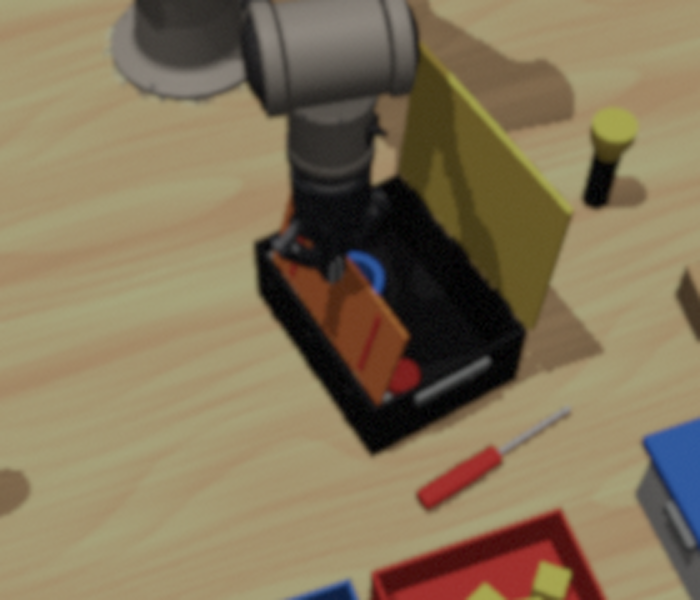

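The flap has started to tip over, and the fingertip at (335,270) bears on it near the free edge. I'll continue the arc a few mm lower on the face.

play_rows(moves=[{"grip": -1, "xyz": [0, 4, 5], "rotation": [0, 0, 0]}, {"grip": -1, "xyz": [0, 10, 9], "rotation": [0, 0, 0]}, {"grip": -1, "xyz": [0, 17, 12], "rotation": [0, 0, 0]}, {"grip": -1, "xyz": [0, 24, 15], "rotation": [0, 0, 0]}, {"grip": -1, "xyz": [0, 30, 18], "rotation": [0, 0, 0]}, {"grip": -1, "xyz": [0, 36, 22], "rotation": [0, 0, 0]}, {"grip": -1, "xyz": [0, 41, 26], "rotation": [0, 0, 0]}, {"grip": -1, "xyz": [0, 46, 30], "rotation": [0, 0, 0]}])

```text
clock: 5.05
position: [0.5299, 0.0555, 0.1438]
tcp_rot: [[-0.982, -0.188, -0.005], [-0.188, 0.982, -0.0], [0.005, 0.001, -1.0]]
contact_force: [0.5, -2.0, -0.5]
width: 0.0
```

```bash
python3 - <<'E'
from plan import *
for n in('scene',):
    d=grab(n,n+'3'); c=d['frame'][80:320,150:430] ; cv2.imwrite(f'pics/{n}3c.png',cv2.resize(c,(700,600),interpolation=cv2.INTER_CUBIC))
E
python3 pf.py
```

```text
[0.52951105 0.05604366 0.14328762] [-0.1  0.1 -0.7]
1.75 [ -1.3 -82.2 -29.5] [ 0.1 -0.3  0. ]
1.62 [ -1.3 -70.9 -31.5] [ 0.1 -0.3  0. ]
1.5 [ -1.3 -60.3 -31.9] [ 0.1 -0.3  0. ]
1.35 [ -1.3 -47.2 -30.7] [ 0.1 -0.3  0. ]
1.2 [ -1.3 -34.3 -27.6] [ 0.1 -0.3  0. ]
1.05 [ -1.3 -22.1 -22.6] [ 0.1 -0.3  0. ]
0.9 [ -1.4 -10.8 -15.8] [ 0.1 -0.3  0. ]
0.75 [-1.4 -0.6 -7.4] [ 0.1 -0.3  0. ]
0.6 [-1.5  8.2  2.5] [ 0.1 -0.3  0. ]
0.45 [-1.5 15.4 13.5] [ 0.1 -0.3  0. ]
0.3 [-1.6 20.9 25.5] [ 0.1 -0.3  0. ]
0.15 [-1.7 24.6 38.2] [ 0.1 -0.3  0. ]
0.05 [-1.7 26.  46.9] [ 0.1 -0.3  0. ]
0 [-1.8 26.3 51.3] [ 0.1 -0.3  0. ]
-0.03 [-1.8 26.4 54. ] [ 0.1 -0.3  0. ]
```

View pics/scene3c.png

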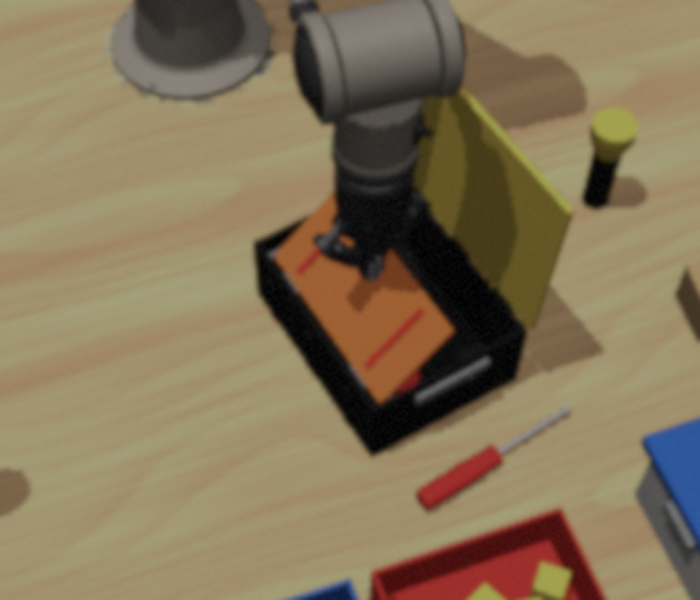

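The flap is about half down and the tip sits well on its face. I'll continue.

play_rows(moves=[{"grip": -1, "xyz": [0, 4, 6], "rotation": [0, 0, 0]}, {"grip": -1, "xyz": [0, 8, 12], "rotation": [0, 0, 0]}, {"grip": -1, "xyz": [0, 12, 18], "rotation": [0, 0, 0]}, {"grip": -1, "xyz": [0, 15, 24], "rotation": [0, 0, 0]}, {"grip": -1, "xyz": [0, 17, 30], "rotation": [0, 0, 0]}, {"grip": -1, "xyz": [0, 18, 36], "rotation": [0, 0, 0]}, {"grip": -1, "xyz": [0, 18, 41], "rotation": [0, 0, 0]}, {"grip": -1, "xyz": [0, 18, 45], "rotation": [0, 0, 0]}])

```text
clock: 6.1
position: [0.5258, 0.0737, 0.098]
tcp_rot: [[-0.982, -0.188, -0.006], [-0.188, 0.982, 0.0], [0.006, 0.001, -1.0]]
contact_force: [0.1, 0.8, 1.5]
width: -0.001
```

play_rows(moves=[{"grip": -1, "xyz": [0, 0, 2], "rotation": [0, 0, 0]}, {"grip": -1, "xyz": [0, 0, 4], "rotation": [0, 0, 0]}])

```text
clock: 6.35
position: [0.5258, 0.0736, 0.0939]
tcp_rot: [[-0.982, -0.188, -0.006], [-0.188, 0.982, 0.0], [0.006, 0.001, -1.0]]
contact_force: [0.0, -0.4, -0.4]
width: -0.0
```

```bash
python3 - <<'E'
from plan import *
for n in('scene',):
    d=grab(n,n+'4'); c=d['frame'][80:320,150:430] ; cv2.imwrite(f'pics/{n}4c.png',cv2.resize(c,(700,600),interpolation=cv2.INTER_CUBIC))
E
python3 pf.py|tail -3
```

```text
0.05 [-1.9  8.1 -2.7] [ 0.1 -0.3  0. ]
0 [-1.9  8.4  1.7] [ 0.1 -0.3  0. ]
-0.03 [-1.9  8.5  4.3] [ 0.1 -0.3  0. ]
```

View pics/scene4c.png

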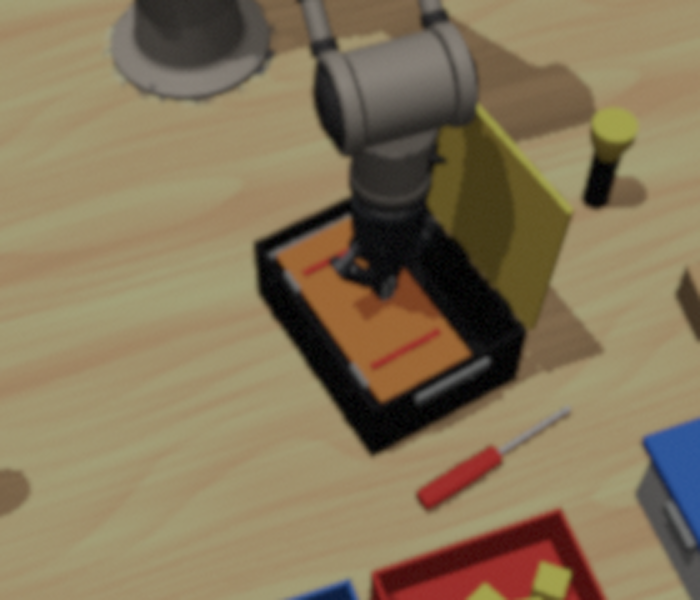

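The flap is nearly flat and the force is still low. I'll push down in small steps until the stop shows in the force reading.

play_rows(moves=[{"grip": -1, "xyz": [0, 0, 1.5], "rotation": [0, 0, 0]}, {"grip": -1, "xyz": [0, 0, 3], "rotation": [0, 0, 0]}, {"grip": -1, "xyz": [0, 0, 3], "rotation": [0, 0, 0]}])

```text
clock: 6.78
position: [0.5259, 0.0736, 0.0919]
tcp_rot: [[-0.982, -0.188, -0.005], [-0.188, 0.982, 0.0], [0.005, 0.001, -1.0]]
contact_force: [-4.1, 0.1, 11.1]
width: -0.001
```

play_rows(moves=[{"grip": -1, "xyz": [0, 0, 1.5], "rotation": [0, 0, 0]}, {"grip": -1, "xyz": [0, 0, 2.5], "rotation": [0, 0, 0]}])

```text
clock: 7.02
position: [0.526, 0.0736, 0.0917]
tcp_rot: [[-0.982, -0.188, -0.004], [-0.188, 0.982, 0.0], [0.004, 0.001, -1.0]]
contact_force: [-8.5, -0.7, 26.8]
width: -0.0
```

The stop is reached: the tip is at z = 0.081, as expected for a flat flap. I'll go straight up and then over the lid.

play_rows(moves=[{"grip": -1, "xyz": [0, 0, -20], "rotation": [0, 0, 0]}, {"grip": -1, "xyz": [0, 0, -60], "rotation": [0, 0, 0]}, {"grip": -1, "xyz": [0, 0, -110], "rotation": [0, 0, 0]}, {"grip": -1, "xyz": [0, 0, -160], "rotation": [0, 0, 0]}, {"grip": -1, "xyz": [0, 0, -210], "rotation": [0, 0, 0]}, {"grip": -1, "xyz": [0, 0, -260], "rotation": [0, 0, 0]}, {"grip": -1, "xyz": [0, 0, -305], "rotation": [0, 0, 0]}, {"grip": -1, "xyz": [0, 0, -305], "rotation": [0, 0, 0]}])

```text
clock: 8.02
position: [0.528, 0.0736, 0.4004]
tcp_rot: [[-0.982, -0.188, 0.004], [-0.188, 0.982, -0.0], [-0.004, -0.001, -1.0]]
contact_force: [-0.2, -0.8, -1.2]
width: 0.0
```

```bash
cat > pl.py <<'E'
from plan import *
p=np.load('p.npy');R=goal_R(p);o=manip.get_obs();print(o['clock'],o['position'],o['contact_force'].round(1),o['joint_pos'].round(0))
s,wd=.165,.0145
print('over',*rel(w(p,[0,.17,.40]),R,o),'down',*rel(w(p,[0,.17,.275]),R,o))
for f in [1.75,1.6,1.45,1.3,1.15,1.,.85,.7,.55,.4,.3,.2,.1,.05,0,-.03]:
    y=.095-s*np.cos(f)+.008*np.sin(f)+wd; z=.1+s*np.sin(f)+.008*np.cos(f)+.011
    print(f,*rel(w(p,[0,y,z]),R,o))
E
python3 pl.py|head -3; python3 - <<'E'
from plan import *
for n in('scene','top'):
    d=grab(n,n+'5'); c=d['frame'][80:320,150:430] ; cv2.imwrite(f'pics/{n}5c.png',cv2.resize(c,(700,600),interpolation=cv2.INTER_CUBIC))
E
```

```text
8.025 [0.5279955  0.07358365 0.40040023] [-0.2 -0.8 -1.2] [  -0.   17.   67.   -0.   96. -101.]
over [  0.2 180.4   0.3] [-0.   0.2  0. ] down [  0.7 180.5 125.3] [-0.   0.2  0. ]
1.75 [  0.7 157.3 128.3] [-0.   0.2  0. ]
```

View pics/scene5c.png

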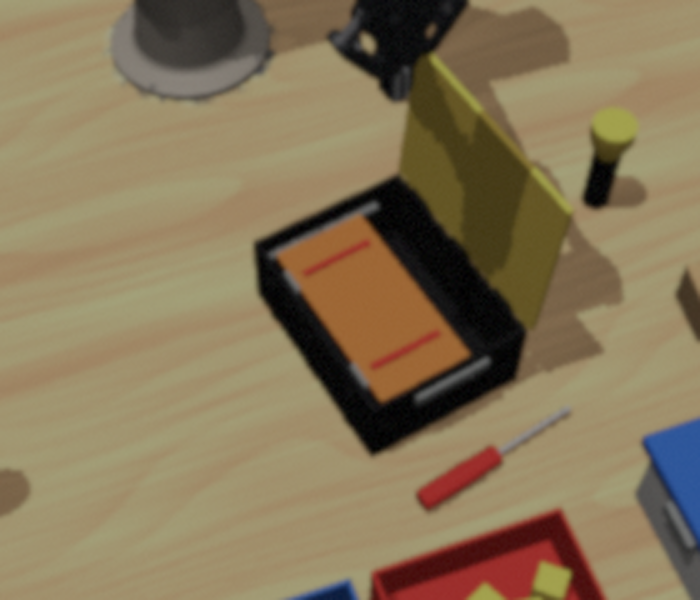

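View pics/top5c.png

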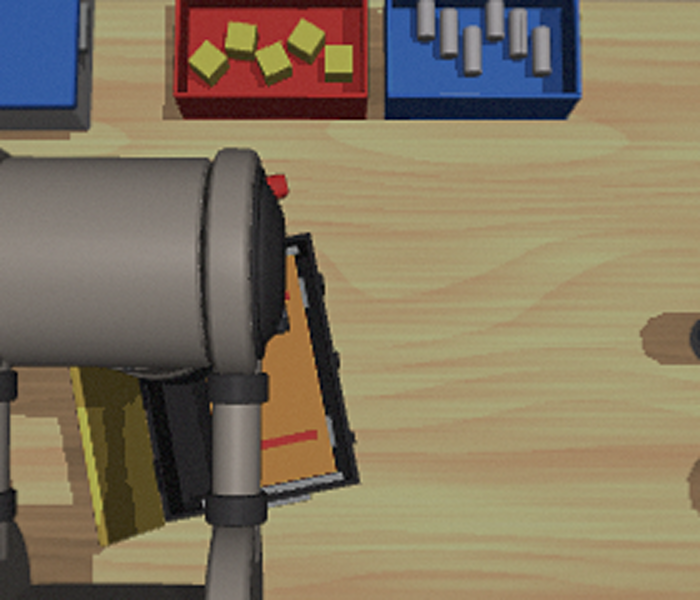

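The flap lies flat (scene view, about (375,310)), the lid is still upright, and the case hasn't moved. Next I'll go over to the far side of the lid.

play_rows(moves=[{"grip": -1, "xyz": [0, 35, 0], "rotation": [0, 0, 0]}, {"grip": -1, "xyz": [0, 75, 0], "rotation": [0, 0, 0]}, {"grip": -1, "xyz": [0, 115, 0], "rotation": [0, 0, 0]}, {"grip": -1, "xyz": [0, 155, 0], "rotation": [0, 0, 0]}, {"grip": -1, "xyz": [0, 190, 0], "rotation": [0, 0, 0]}, {"grip": -1, "xyz": [0, 190, 40], "rotation": [0, 0, 0]}, {"grip": -1, "xyz": [0, 190, 80], "rotation": [0, 0, 0]}, {"grip": -1, "xyz": [0, 190, 118], "rotation": [0, 0, 0]}])

```text
clock: 9.12
position: [0.4895, 0.2599, 0.2751]
tcp_rot: [[-0.982, -0.189, -0.008], [-0.189, 0.982, -0.001], [0.008, 0.0, -1.0]]
contact_force: [0.4, -0.5, -0.8]
width: -0.0
```

```bash
python3 - <<'E'
from plan import *
for n in('scene','top'):
    d=grab(n,n+'6'); c=d['frame'][80:320,150:430] ; cv2.imwrite(f'pics/{n}6c.png',cv2.resize(c,(700,600),interpolation=cv2.INTER_CUBIC))
E
python3 pl.py
```

```text
9.225 [0.48793715 0.2591782  0.27259419] [ 0.1 -0.5  0.1] [ 20.  22.  79.   0.  80. -81.]
over [  -2.1   -9.6 -127.4] [-0.1 -0.9  0. ] down [-4.1 -9.4 -2.5] [-0.1 -0.9  0. ]
1.75 [ -4.1 -32.7   0.6] [-0.1 -0.9  0. ]
1.6 [ -4.1 -57.1  -3.1] [-0.1 -0.9  0. ]
1.45 [ -4.1 -81.9  -3.1] [-0.1 -0.9  0. ]
1.3 [  -4.1 -106.4    0.5] [-0.1 -0.9  0. ]
1.15 [  -4.2 -130.     7.8] [-0.1 -0.9  0. ]
1.0 [  -4.4 -152.3   18.6] [-0.1 -0.9  0. ]
0.85 [  -4.6 -172.8   32.5] [-0.1 -0.9  0. ]
0.7 [  -4.8 -190.9   49.3] [-0.1 -0.9  0. ]
0.55 [  -5.1 -206.3   68.7] [-0.1 -0.9  0. ]
0.4 [  -5.5 -218.7   90.2] [-0.1 -0.9  0. ]
0.3 [  -5.7 -225.1  105.4] [-0.1 -0.9  0. ]
0.2 [  -5.9 -229.9  121.2] [-0.1 -0.9  0. ]
0.1 [  -6.2 -233.1  137.4] [-0.1 -0.9  0. ]
0.05 [  -6.3 -234.2  145.6] [-0.1 -0.9  0. ]
0 [  -6.5 -234.8  153.8] [-0.1 -0.9  0. ]
-0.03 [  -6.5 -234.9  158.8] [-0.1 -0.9  0. ]
```

View pics/scene6c.png

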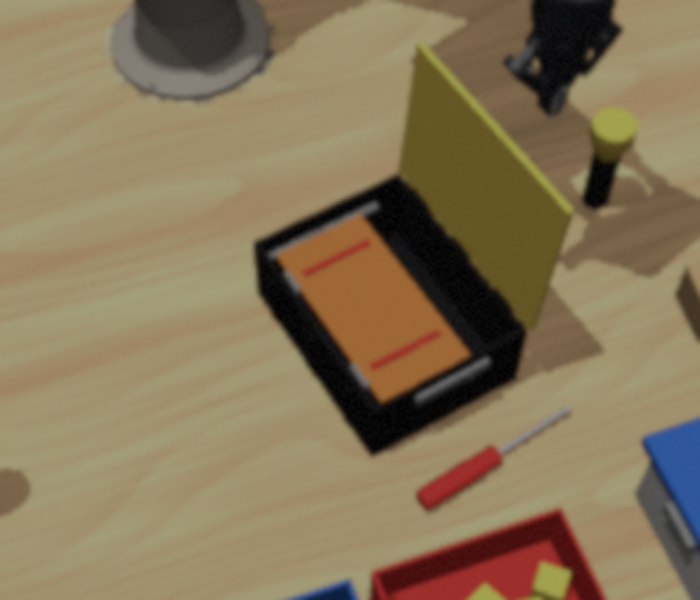

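The tip is clear of the lid on its outer side, at (553,105) against a lid edge of roughly (500,130). I'll approach slowly.

play_rows(moves=[{"grip": -1, "xyz": [-2, -15, 2], "rotation": [0, 0, 0]}, {"grip": -1, "xyz": [-4, -30, 3], "rotation": [0, 0, 0]}, {"grip": -1, "xyz": [-4, -42, 3], "rotation": [0, 0, 0]}, {"grip": -1, "xyz": [-4, -50, 3], "rotation": [0, 0, 0]}, {"grip": -1, "xyz": [-4, -58, 3], "rotation": [0, 0, 0]}, {"grip": -1, "xyz": [-4, -66, 3], "rotation": [0, 0, 0]}, {"grip": -1, "xyz": [-4, -74, 3], "rotation": [0, 0, 0]}, {"grip": -1, "xyz": [-4, -82, 3], "rotation": [0, 0, 0]}])

```text
clock: 10.22
position: [0.5074, 0.1792, 0.2698]
tcp_rot: [[-0.982, -0.189, -0.015], [-0.189, 0.982, -0.004], [0.015, -0.001, -1.0]]
contact_force: [0.8, 3.7, 1.5]
width: 0.001
```

play_rows(moves=[{"grip": -1, "xyz": [0, -8, 1], "rotation": [0, 0, 0]}, {"grip": -1, "xyz": [0, -16, 2], "rotation": [0, 0, 0]}, {"grip": -1, "xyz": [0, -24, 4], "rotation": [0, 0, 0]}, {"grip": -1, "xyz": [0, -32, 6], "rotation": [0, 0, 0]}, {"grip": -1, "xyz": [0, -40, 8], "rotation": [0, 0, 0]}, {"grip": -1, "xyz": [0, -48, 10], "rotation": [0, 0, 0]}])

```text
clock: 10.98
position: [0.5164, 0.1315, 0.2594]
tcp_rot: [[-0.982, -0.189, -0.015], [-0.189, 0.982, -0.004], [0.016, -0.001, -1.0]]
contact_force: [0.5, 2.3, -0.6]
width: 0.001
```

```bash
python3 - <<'E'
from plan import *
for n in('scene','top'):
    d=grab(n,n+'7'); c=d['frame'][80:320,150:430] ; cv2.imwrite(f'pics/{n}7c.png',cv2.resize(c,(700,600),interpolation=cv2.INTER_CUBIC))
E
python3 pl.py
```

```text
11.075 [0.51630258 0.13091291 0.25925112] [-1.  -0.3 -0.5] [  6.  20.  84.  -0.  77. -95.]
over [   2.   121.6 -140.9] [-0.1 -0.9 -0. ] down [-1.000e-01  1.218e+02 -1.590e+01] [-0.1 -0.9 -0. ]
1.75 [ -0.2  98.6 -12.8] [-0.1 -0.9 -0. ]
1.6 [ -0.1  74.2 -16.6] [-0.1 -0.9 -0. ]
1.45 [ -0.1  49.4 -16.6] [-0.1 -0.9 -0. ]
1.3 [ -0.2  24.9 -12.9] [-0.1 -0.9 -0. ]
1.15 [-0.3  1.3 -5.6] [-0.1 -0.9 -0. ]
1.0 [ -0.5 -21.    5.1] [-0.1 -0.9 -0. ]
0.85 [ -0.7 -41.5  19.1] [-0.1 -0.9 -0. ]
0.7 [ -1.  -59.6  35.9] [-0.1 -0.9 -0. ]
0.55 [ -1.3 -75.   55.3] [-0.1 -0.9 -0. ]
0.4 [ -1.7 -87.4  76.7] [-0.1 -0.9 -0. ]
0.3 [ -1.9 -93.8  92. ] [-0.1 -0.9 -0. ]
0.2 [ -2.2 -98.6 107.8] [-0.1 -0.9 -0. ]
0.1 [  -2.4 -101.8  124. ] [-0.1 -0.9 -0. ]
0.05 [  -2.6 -102.8  132.2] [-0.1 -0.9 -0. ]
0 [  -2.7 -103.4  140.4] [-0.1 -0.9 -0. ]
-0.03 [  -2.8 -103.6  145.3] [-0.1 -0.9 -0. ]
```

View pics/scene7c.png

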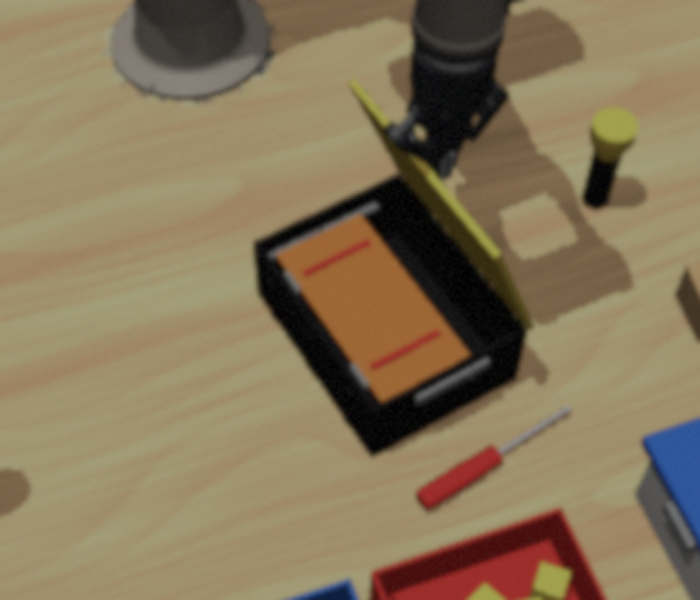

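The lid is at about 1.1 rad, following the fingertip, and the case is still. I'll continue along the arc.

play_rows(moves=[{"grip": -1, "xyz": [0, -8, 4], "rotation": [0, 0, 0]}, {"grip": -1, "xyz": [0, -15, 7], "rotation": [0, 0, 0]}, {"grip": -1, "xyz": [0, -22, 11], "rotation": [0, 0, 0]}, {"grip": -1, "xyz": [0, -29, 16], "rotation": [0, 0, 0]}, {"grip": -1, "xyz": [0, -36, 20], "rotation": [0, 0, 0]}, {"grip": -1, "xyz": [0, -43, 26], "rotation": [0, 0, 0]}, {"grip": -1, "xyz": [0, -50, 31], "rotation": [0, 0, 0]}, {"grip": -1, "xyz": [-1, -56, 37], "rotation": [0, 0, 0]}])

```text
clock: 12.08
position: [0.527, 0.0754, 0.2218]
tcp_rot: [[-0.982, -0.188, -0.017], [-0.188, 0.982, -0.005], [0.017, -0.002, -1.0]]
contact_force: [-1.4, 0.3, 2.2]
width: -0.001
```

play_rows(moves=[{"grip": -1, "xyz": [0, -5, 6], "rotation": [0, 0, 0]}, {"grip": -1, "xyz": [0, -10, 13], "rotation": [0, 0, 0]}, {"grip": -1, "xyz": [0, -15, 19], "rotation": [0, 0, 0]}, {"grip": -1, "xyz": [0, -19, 26], "rotation": [0, 0, 0]}, {"grip": -1, "xyz": [0, -23, 32], "rotation": [0, 0, 0]}, {"grip": -1, "xyz": [0, -27, 38], "rotation": [0, 0, 0]}])

```text
clock: 12.82
position: [0.5314, 0.0486, 0.1834]
tcp_rot: [[-0.982, -0.188, -0.017], [-0.188, 0.982, -0.005], [0.018, -0.001, -1.0]]
contact_force: [0.8, 1.7, 0.7]
width: 0.0
```

```bash
python3 - <<'E'
from plan import *
for n in('scene','top'):
    d=grab(n,n+'8'); c=d['frame'][80:320,150:430] ; cv2.imwrite(f'pics/{n}8c.png',cv2.resize(c,(700,600),interpolation=cv2.INTER_CUBIC))
E
python3 pl.py
```

```text
12.925 [0.53092133 0.04828143 0.1829606 ] [0.3 0.1 0.2] [  -3.   24.   90.   -0.   67. -103.]
over [   2.8  205.5 -217.3] [-0.1 -1.1 -0. ] down [  0.3 205.6 -92.3] [-0.1 -1.1 -0. ]
1.75 [  0.3 182.4 -89.2] [-0.1 -1.1 -0. ]
1.6 [  0.3 158.  -93. ] [-0.1 -1.1 -0. ]
1.45 [  0.3 133.2 -93. ] [-0.1 -1.1 -0. ]
1.3 [  0.2 108.7 -89.3] [-0.1 -1.1 -0. ]
1.15 [  0.1  85.1 -82. ] [-0.1 -1.1 -0. ]
1.0 [ -0.1  62.8 -71.3] [-0.1 -1.1 -0. ]
0.85 [ -0.4  42.3 -57.4] [-0.1 -1.1 -0. ]
0.7 [ -0.7  24.2 -40.5] [-0.1 -1.1 -0. ]
0.55 [ -1.1   8.8 -21.1] [-0.1 -1.1 -0. ]
0.4 [-1.5 -3.6  0.3] [-0.1 -1.1 -0. ]
0.3 [ -1.8 -10.   15.5] [-0.1 -1.1 -0. ]
0.2 [ -2.2 -14.8  31.3] [-0.1 -1.1 -0. ]
0.1 [ -2.5 -18.   47.5] [-0.1 -1.1 -0. ]
0.05 [ -2.6 -19.   55.7] [-0.1 -1.1 -0. ]
0 [ -2.8 -19.6  63.9] [-0.1 -1.1 -0. ]
-0.03 [ -2.9 -19.8  68.9] [-0.1 -1.1 -0. ]
```

View pics/scene8c.png

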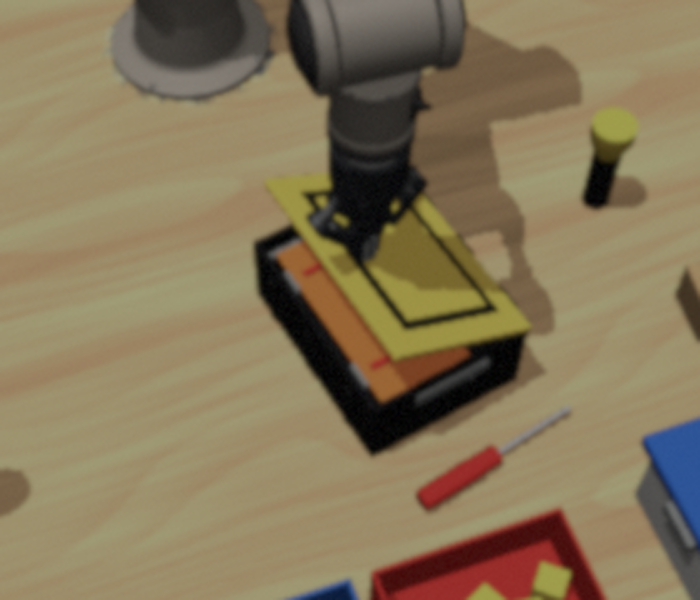

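The lid is at about 0.4 rad, the tip is on its outer face near the free edge, and the flap is still flat. I'll continue down.

play_rows(moves=[{"grip": -1, "xyz": [0, -2, 6], "rotation": [0, 0, 0]}, {"grip": -1, "xyz": [0, -4, 12], "rotation": [0, 0, 0]}, {"grip": -1, "xyz": [0, -6, 18], "rotation": [0, 0, 0]}, {"grip": -1, "xyz": [0, -8, 24], "rotation": [0, 0, 0]}, {"grip": -1, "xyz": [0, -10, 30], "rotation": [0, 0, 0]}, {"grip": -1, "xyz": [-1, -11, 36], "rotation": [0, 0, 0]}, {"grip": -1, "xyz": [-1, -12, 42], "rotation": [0, 0, 0]}, {"grip": -1, "xyz": [-1, -12, 48], "rotation": [0, 0, 0]}])

```text
clock: 13.92
position: [0.5333, 0.0363, 0.1346]
tcp_rot: [[-0.982, -0.187, -0.019], [-0.187, 0.982, -0.005], [0.019, -0.002, -1.0]]
contact_force: [-0.6, -0.5, 1.7]
width: -0.001
```

play_rows(moves=[{"grip": -1, "xyz": [0, 0, 4], "rotation": [0, 0, 0]}, {"grip": -1, "xyz": [0, 0, 8], "rotation": [0, 0, 0]}, {"grip": -1, "xyz": [0, 0, 11], "rotation": [0, 0, 0]}, {"grip": -1, "xyz": [0, 0, 14], "rotation": [0, 0, 0]}])

```text
clock: 14.42
position: [0.5331, 0.0363, 0.1204]
tcp_rot: [[-0.982, -0.187, -0.019], [-0.187, 0.982, -0.005], [0.019, -0.002, -1.0]]
contact_force: [0.3, -1.1, 1.9]
width: -0.002
```

play_rows(moves=[{"grip": -1, "xyz": [0, 0, 1.5], "rotation": [0, 0, 0]}, {"grip": -1, "xyz": [0, 0, 3], "rotation": [0, 0, 0]}, {"grip": -1, "xyz": [0, 0, 3], "rotation": [0, 0, 0]}])

```text
clock: 14.8
position: [0.5331, 0.0363, 0.1194]
tcp_rot: [[-0.982, -0.188, -0.017], [-0.188, 0.982, -0.005], [0.018, -0.002, -1.0]]
contact_force: [-5.5, -0.8, 16.8]
width: -0.001
```

play_rows(moves=[{"grip": -1, "xyz": [0, 0, 1.5], "rotation": [0, 0, 0]}, {"grip": -1, "xyz": [0, 0, 2.5], "rotation": [0, 0, 0]}, {"grip": -1, "xyz": [0, 0, 2.5], "rotation": [0, 0, 0]}])

```text
clock: 15.18
position: [0.5331, 0.0363, 0.1194]
tcp_rot: [[-0.982, -0.188, -0.016], [-0.188, 0.982, -0.006], [0.016, -0.003, -1.0]]
contact_force: [-6.6, -1.4, 20.5]
width: 0.002
```

The lid is on its stop: the tip is at z = 0.108, which matches the closed outer face. I'll retreat upward and check.

play_rows(moves=[{"grip": -1, "xyz": [0, 0, -20], "rotation": [0, 0, 0]}, {"grip": -1, "xyz": [0, 0, -60], "rotation": [0, 0, 0]}, {"grip": -1, "xyz": [0, 0, -110], "rotation": [0, 0, 0]}, {"grip": -1, "xyz": [0, 0, -160], "rotation": [0, 0, 0]}, {"grip": -1, "xyz": [0, 0, -210], "rotation": [0, 0, 0]}, {"grip": -1, "xyz": [0, 0, -250], "rotation": [0, 0, 0]}, {"grip": -1, "xyz": [0, 0, -280], "rotation": [0, 0, 0]}, {"grip": -1, "xyz": [0, 0, -280], "rotation": [0, 0, 0]}])

```text
clock: 16.18
position: [0.538, 0.038, 0.4015]
tcp_rot: [[-0.982, -0.188, -0.011], [-0.188, 0.982, -0.006], [0.012, -0.004, -1.0]]
contact_force: [-1.1, -0.6, -1.9]
width: -0.001
```

```bash
python3 - <<'E'
from plan import *
p=np.load('p.npy').copy(); p[3]=0;p[4]=0
for n in('scene','top'):
    d=grab(n,n+'9'); draw(p,d,n+'9f')
    c=d['frame'][80:320,150:430]; cv2.imwrite(f'pics/{n}9c.png',cv2.resize(c,(700,600),interpolation=cv2.INTER_CUBIC))
    a=load(n+'0')['frame']; cv2.imwrite(f'pics/{n}9d.png',cv2.absdiff(a,d['frame'])*2)
o=manip.get_obs();print(o['clock'],o['position'],o['contact_force'].round(1))
E
```

```text
16.275 [0.53721529 0.03799932 0.39842988] [0.2 0.2 0.3]
```

View pics/scene9f.png

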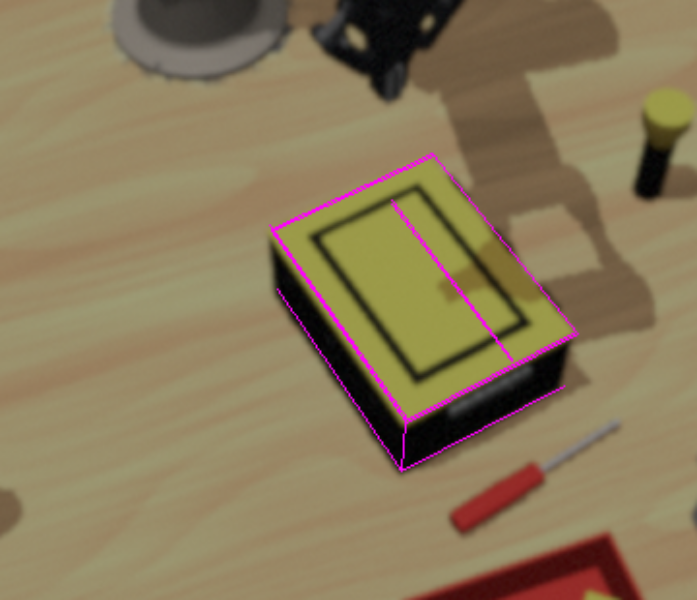

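View pics/scene9d.png

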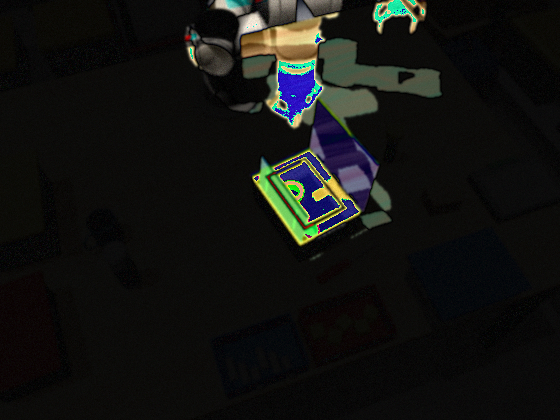

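The lid is shut flush and matches the model outline for 0 rad. The case is where it was, the surroundings haven't changed, and the arm is clear. I'll hand it in.

```bash
python3 -c "
from bench import manip
print(manip.sign_off())"
```

```text
the job is handed in; nothing more can be done
None
```

The case is closed. With the gripper shut, I pushed the orange flap flat with the fingertips, then swung the yellow lid over it and pushed it shut. I handed in at about 16 s of the 54 s limit; no verdict is reported.

- **Flap:** the fingertips stopped against it at z ≈ 81 mm, the height expected for a flat flap. The pictures showed it flat while the lid was still upright.
- **Lid:** the fingertips stopped on its outer face at z ≈ 108 mm, the height expected for a fully shut lid. It matched the drawn 0 rad outline in the last scene picture. I did not look at the last top-view picture.
- **Forces:** the highest reading was about 28 N, with the flap on its stop. I only saw the reading at the end of each move, so a short peak in between could have gone unseen.
- **Surroundings:** comparing the first and last scene pictures, the case and everything around it were unmoved. The arm was clear of everything at about 0.40 m and read almost no force.
- **Not checked:** the roll and jar are hidden under the flap and lid. I didn't see anything disturb them, but I couldn't check their final positions.
- **Disagreement:** in the starting pose fit, some case corners were off by 3 to 6 pixels, and the flap angle came out at 1.62 rad, just past its 1.60 stop. The stop heights agreed with the plan anyway.

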